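# Shut the sample case and hold its locking pin through both eyes

## Task

The sample transport case is loaded: shut its lid fully, then take the steel locking pin out of its blue stand and thread it from above through the eye on the lid and then the eye on the case beneath it, until the cross hole near the pin's tip is clear below the lower eye. Finish while still holding the pin there by its red head, with its tip clear of the worktop, ready for someone to clip the seal on. Leave the other things on the worktop where they are.

Things in the scene. Friction and masses are not known exactly. Their poses are not given: they have to be found in the camera images.
- case: Light grey open-topped transport case, 150 mm deep (x) by 190 mm wide (y) by 85 mm high, walls 5 mm, fixed to the worktop, with cups inside. Origin: centre of its underside, on the worktop. Its -x axis points to its front, where the steel eyes are (roughly towards the robot); the lid hinges along its far (+x) upper edge.
- lid (a joint): Lid of the case, white on the outside, a plate 150 mm (hinge to front edge) by 190 mm by 8 mm. 0 = fully shut (a stop), grows as it opens upward, in rad; 1.3 = its limit. It starts half open. A stiff hinge holds it at any angle (0.35 N m of friction, so a push of about 2 to 6 N near its front edge moves it); nothing latches. Shut, its outer face lies 93 mm above the worktop.
- lid_hinge (a point): Middle of the lid's hinge axis, 75 mm behind the case centre and 85 mm above the worktop, at the level of the lid's inner face. The axis runs along the case's y.
- upper_eye (a point): Centre of the upper steel eye's bore at its top face, which is flush with the lid's outer face. The eye is a ring on the lid's front edge: bore 12 mm, outside 24 mm, 12 mm long; centre 168 mm from the hinge axis, 18 mm in front of the case. It moves with the lid; its z axis is the bore and points out of the lid. Shut, it is straight above the lower eye, top face at 93 mm.
- lower_eye (a point): Centre of the lower steel eye's bore at its underside, 45 mm above the worktop. The eye is a ring on the case's front face: bore 12 mm, outside 24 mm, 12 mm long (underside at 45 mm, top at 57 mm), bore upright; 18 mm in front of the case, 93 mm from its centre.
- pin: Loose steel locking pin, about 35 to 70 g, upright in its stand. Shaft 8 mm thick and 100 mm long with a 6 mm tapered nose (3 mm at the tip); a cross hole of 4 mm, shown as black dots, 10 mm above the tip. On top a red square head 14 x 14 mm, 36 mm high. Origin at the tip; z runs up the shaft to the head; the head spans 100 to 136 mm above the tip and its flat sides face x and y.
- pin_stand: Blue block 60 x 60 x 50 mm, fixed, origin at the centre of its underside. In the middle of its top is a 9.5 mm hole, 42 mm deep, in which the pin stands, tip 8 mm above the worktop; lift the pin at least 45 mm to free it.
- fan_guard (a point): Centre of the round guard of the table fan that stands behind and left of the work; it never moves. The guard is solid: a disc 410 mm across and 112 mm thick, facing the robot, filling x 0.59 to 0.79 m, y 0.14 to 0.56 m, z 0.16 to 0.57 m. When the arm crosses from side to side, pass in front of it, drawn in towards the robot.
- bench_timer: White count-down timer, 66 x 66 x 18 mm, loose bystander; origin at the centre of its underside.
- tape_roll: Cream roll of tape, 67 mm across, 18 mm high, lying flat, loose bystander; origin at the centre of its underside.
- marker_black: White marker with black cap, 135 x 19 mm, lying flat along its y axis, loose bystander; origin at the centre of its underside.
- control_vial_1: Small white vial with red lid, 24 mm across, 34 mm high, loose bystander; origin at the centre of its underside.

How it is judged:
On the way, in this order (a step that is already met when the one before it is completed fails the run):
1. the lid is fully shut, with the pin still out of the eyes (value of joint lid below 0.03 rad and horizontal distance between pin and lower_eye above 0.03 m), for 0.2 s.
2. the pin's nose has entered the upper eye from above (z of pin in the frame of upper_eye below -0.006 m and horizontal distance between pin and upper_eye below 0.007 m and value of joint lid below 0.03 rad), for 0.05 s.
At the end, for the whole second after the job is handed in: The lid is shut (within 0.03 rad); the pin passes through both eyes with its tip at least 12 mm below the underside of the lower eye, within 8 mm of the bore's axis and upright within 0.15 rad; the tip is at least 3 mm above the worktop; and the gripper still holds the pin, at rest (value of joint lid below 0.03 rad and z of pin in the frame of lower_eye below -0.012 m and height (world z) of pin above 0.003 m and horizontal distance between pin and lower_eye below 0.008 m and angle between pin's own z axis and vertical below 0.15 rad and contact force between the fingers and pin above 1 N and linear speed of pin below 0.02 m/s); the arm keeps its last pose, push and grip.
It fails at once if a bystander is pushed more than 30 mm from its place (distance of any of bench_timer, tape_roll, marker_black, control_vial_1 from where it was at the start of the episode above 0.03 m).
It also fails if it takes over 61 s, if anything falls off the work surface, if the arm or the gripper's body presses on something with over 40 N, if the wrist force passes 120 N, or if a joint passes its speed limit or range.

## Robot

A 6-joint arm with a two-finger parallel gripper is mounted at the origin on a cart in front of the work surface, level with it; the furniture and walls round the work are solid. World frame = base frame: x ahead of the robot, y to its left, z up, the work surface at z = 0. Lengths are in m, angles in rad, forces in N, time in s.
With the tool pointing down it reaches from about 0.35 to 0.725 m from the base axis. Payload 6 kg.
Tool frame: the origin (TCP) lies at the very end of the fingers, on their centre line; the grasp point (between the pads) lies manip.tcp_to_grasp behind it (manip.tcp_to_grasp is the distance from the TCP to the grasp point, in m); z points along the fingers, y is the direction in which the jaws open and shut (so a half turn about z gives the same grasp; the last joint's range is limited). The gripper opens to 85 mm and grips with 20 to 120 N. Pads are 22 mm wide; open, the fingers measure 114 mm over their backs; the gripper's body (76 mm by 85 mm) begins 54 mm behind the grasp point. The pads swing forward as they close: fully open they stand 13 mm farther back than shut.
Start: joints at [1.629, 0.04, 0.085, 0, -1.615, -0.334], TCP at [0.163, 0.577, 0.231] pointing down, gripper open.
Joint ranges: [-2.56, 2.56], [-1.29, 2.01], [-1.08, 1.49], [-3.29, 1.98], [-2.81, -0.18], [-2.99, 2.99]. Speed limits (rad/s): [2.57, 2.57, 3.01, 3.14, 3.14, 3.14].

## Interface

Orientations are given as a 3x3 rotation matrix whose columns are the frame's x, y, z axes.
In Python, from cell import manip gives the robot as it stands.
- The arm moves only by the tool servo_tool, never from a script. Its argument "targets" is a list of rows, each an object of numbers: "dx", "dy", "dz": the shift along the tool's x, y, z as a fraction of full scale; "rx", "ry", "rz": the turn, a rotation vector about the tool's x, y, z as a fraction of full scale; "claw": the closure, from 0 (fully open) to 1 (shut). In form: [{"dx": .., "dy": .., "dz": .., "rx": .., "ry": .., "rz": .., "claw": ..}, ...]. A call has 1 to 20 rows; each row is the pose to reach, as a shift and turn from the pose commanded when the call began, along the tool's axes at that moment; what a row does not reach only later rows make up. Full scale, the value 1, is 0.4 m for a shift and 30 degrees for a turn. A row lasts 1/8 s, in which the tool goes at most 62.5 mm and 10.7 degrees, less where a joint would pass 70% of its speed; a pose out of reach is approached as far as the arm can. A call with a number of a shift or a turn outside -1 to 1 is refused whole. A call with a gripper value outside its range is refused whole. The fingers move at their own pace and stop on an object; "grip_force" is the grip in N (left out, the last holds). Time passes only in rows, so rows that repeat a pose let the fingers close. It gives the time, the measured TCP pose, the force and the opening at its end, in the units of the state.
- manip.get_obs(): the state, without advancing time (a new reading comes with each control period).
- manip.grab_frame(name): name is "scene" or "top"; returns the picture (400x640x3 uint8, red, green, blue); there is no depth.
- manip.get_calibration(name): a dict with "camera_matrix" (3x3 intrinsics, pixels), "cam_to_world" (4x4, takes a point from camera to world coordinates). Camera axes: x right, y up, looking along -z (the intrinsics and any distortion apply to the point x, -y, -z); pixel columns grow to the right and rows downward; lengths in m; the calibration is good to about 2 mm. A picture is of the moment at which its call begins. get_calibration takes no time and is no camera call.
- manip.job_done(): hands the job in, once; it reports no verdict.
The state is a dict: "t": time; "qpos": joint angles; "dq": joint speeds; "joint_efforts": joint torques, N m; "ee_pos": TCP position; "tool_rot": TCP orientation; "force": force on the tool from outside, world axes, zero at the start; "moment": the same for the moment, N m; "opening": opening from 0.0 (shut) to 1.0 (fully open).
Only numpy, scipy, OpenCV 4.12 (cv2) and the standard library are available. Lean on these libraries where they do the work, as an engineer would, in place of code of your own. Each camera call takes 0.05 s, during which the arm holds its last target.

## Working session

There is one attempt and no reset: what is moved stays moved. The work goes in short steps, Python scripts to look and compute and a tool call to move; the robot and the scene stay as the last step left them, time stands still between calls to the robot, and variables do not carry over. Pictures are saved under pics/ and viewed, and the job is handed in when it is done.

Besides the shell and the picture viewer there is one more tool, called after "Request:" as name(argument=value, ...), one argument or row to a line, values as JSON. servo_tool: Moves the arm, as the interface text tells. Its arguments: {"type":"object","properties":{"targets":{"type":"array","items":{"type":"object","properties":{"dx":{"type":"number"},"dy":{"type":"number"},"dz":{"type":"number"},"rx":{"type":"number"},"ry":{"type":"number"},"rz":{"type":"number"},"claw":{"type":"number"}}}},"grip_force":{"type":"number"}},"required":["targets"]}

```bash
ls; mkdir -p pics; python3 - <<'E'
from cell import manip
import cv2, numpy as np
np.set_printoptions(precision=4,suppress=True)
o=manip.get_obs()
for k in o: print(k,np.array(o[k]))
print(manip.tcp_to_grasp)
for n in ("scene","top"):
    im=manip.grab_frame(n); cv2.imwrite(f"pics/{n}0.png",cv2.cvtColor(im,cv2.COLOR_RGB2BGR))
    c=manip.get_calibration(n); print(n,{k:np.array(v) for k,v in c.items()})
E
```

```text
pics
t 0.0
qpos [ 1.6287  0.0408  0.0838 -0.0004 -1.6155 -0.3337]
dq [ 0.0001  0.0003  0.0002  0.0012  0.0003 -0.0006]
joint_efforts [  0.0001 -36.8219  34.7417   6.9326  -0.0055  -0.    ]
ee_pos [0.1632 0.577  0.2303]
tool_rot [[ 0.9622 -0.2723 -0.0003]
 [-0.2723 -0.9622 -0.0018]
 [ 0.0002  0.0018 -1.    ]]
force [-0.2112  0.233  -0.2896]
moment [ 0.0005 -0.0513  0.0239]
opening 0.9990363870335967
0.0187
scene {'camera_matrix': array([[514.0322,   0.    , 315.427 ],
       [  0.    , 514.0322, 196.5252],
       [  0.    ,   0.    ,   1.    ]]), 'cam_to_world': array([[-0.6675,  0.3103, -0.6769, -0.5169],
       [-0.7442, -0.2468,  0.6207,  1.0256],
       [ 0.0255,  0.918 ,  0.3957,  0.8921],
       [ 0.    ,  0.    ,  0.    ,  1.    ]])}
top {'camera_matrix': array([[372.0328,   0.    , 319.5521],
       [  0.    , 372.0328, 194.7601],
       [  0.    ,   0.    ,   1.    ]]), 'cam_to_world': array([[ 0.0117,  0.9892, -0.1462,  0.4003],
       [-0.9999,  0.0133,  0.0102,  0.0125],
       [ 0.012 ,  0.146 ,  0.9892,  1.4408],
       [ 0.    ,  0.    ,  0.    ,  1.    ]])}
```

View pics/scene0.png

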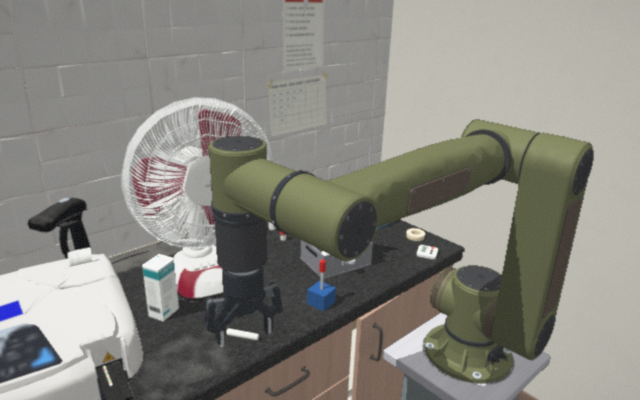

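View pics/top0.png

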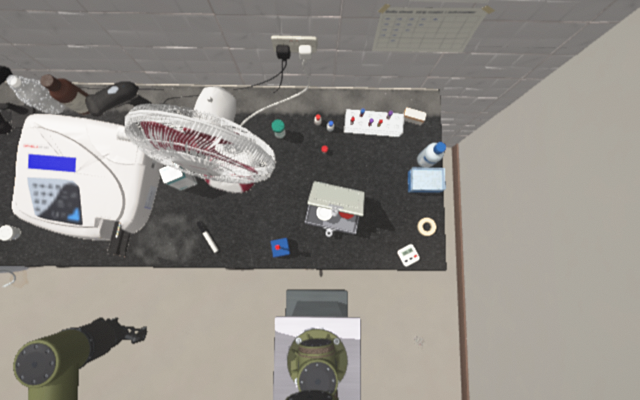

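The scene view shows the pin in its blue stand at about (321,290), with the case behind the arm at (340,250). The top view shows the stand at (280,247), the case and half-open lid at (335,208), and an eye at about (329,233). I'll zoom in next.

```bash
python3 - <<'E'
import cv2
a=cv2.imread("pics/top0.png")[165:275,255:455]; cv2.imwrite("pics/top0c.png",cv2.resize(a,None,fx=4,fy=4,interpolation=cv2.INTER_CUBIC))
a=cv2.imread("pics/scene0.png")[210:320,280:460]; cv2.imwrite("pics/scene0c.png",cv2.resize(a,None,fx=4,fy=4,interpolation=cv2.INTER_CUBIC))
E
```

```text
(no output)
```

View pics/top0c.png

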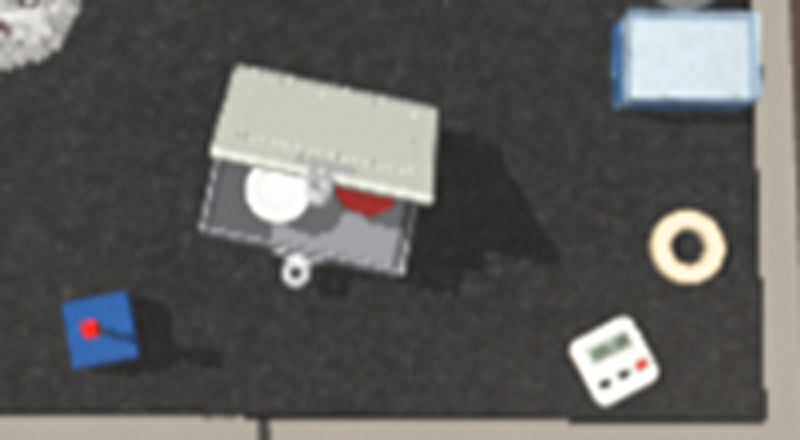

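View pics/scene0c.png

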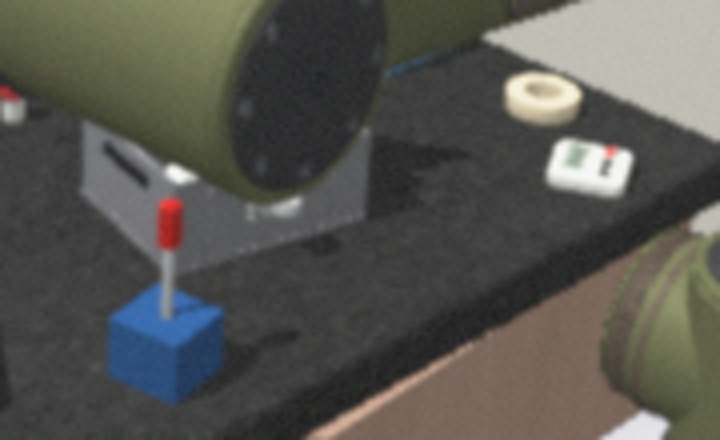

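```bash
cat > h.py <<'E'
import numpy as np, cv2
from cell import manip
np.set_printoptions(precision=4,suppress=True)
def ray(n,uv):
    c=manip.get_calibration(n);K=np.array(c["camera_matrix"]);T=np.array(c["cam_to_world"])
    d=np.linalg.inv(K)@[uv[0],uv[1],1]; return T[:3,3],T[:3,:3]@(d*[1,-1,-1])
def onz(n,uv,z):
    o,d=ray(n,uv); return o+d*(z-o[2])/d[2]
def proj(n,P):
    c=manip.get_calibration(n);K=np.array(c["camera_matrix"]);T=np.array(c["cam_to_world"])
    p=np.linalg.inv(T)@np.append(P,1); q=K@(p[:3]*[1,-1,-1]); return q[:2]/q[2]
def tri(n1,u1,n2,u2):
    o1,d1=ray(n1,u1);o2,d2=ray(n2,u2)
    s=np.linalg.lstsq(np.c_[d1,-d2],o2-o1,rcond=None)[0]
    a,b=o1+d1*s[0],o2+d2*s[1]; return (a+b)/2,np.linalg.norm(a-b)
def snap(n,f):
    im=cv2.cvtColor(manip.grab_frame(n),cv2.COLOR_RGB2BGR); cv2.imwrite("pics/"+f,im); return im
def cen(m): 
    v,u=np.nonzero(m); return np.array([u.mean(),v.mean()]),len(u)
def red(im): b,g,r=[im[...,i].astype(int) for i in range(3)]; return (r>130)&(g<90)&(b<90)
def blue(im): b,g,r=[im[...,i].astype(int) for i in range(3)]; return (b>80)&(b-r>50)
def box(m,u0,v0,u1,v1): k=np.zeros_like(m);k[v0:v1,u0:u1]=m[v0:v1,u0:u1];return k
c4=lambda u,v,u0,v0:((u+.5)/4-.5+u0,(v+.5)/4-.5+v0)
E
python3 - <<'E'
from h import *
t=cv2.imread("pics/top0.png");s=cv2.imread("pics/scene0.png")
rt,n1=cen(box(red(t),265,235,295,260)); rs,n2=cen(box(red(s),310,250,335,280))
print(rt,n1,rs,n2, "head tri",tri("top",rt,"scene",rs), "top@z.14",onz("top",rt,.14))
bt=box(blue(t)|red(t),262,230,300,262).astype(np.uint8)
ct=max(cv2.findContours(bt,0,1)[0],key=cv2.contourArea); r=cv2.minAreaRect(ct); bp=cv2.boxPoints(r)
print(r,[onz("top",p,.05)[:2] for p in bp], onz("top",r[0],.05))
g=t.min(2); e=box(g>150,320,226,336,241); 
print("eye mask",cen(e)); e0=c4(296,271,255,165); print(e0,onz("top",e0,.057))
eu,_=cen(e); print(onz("top",eu,.057))
a=onz("top",c4(198,230,255,165),.085);b=onz("top",c4(404,273,255,165),.085)
print("front edge",a,b,np.linalg.norm(a-b),np.degrees(np.arctan2(a[0]-b[0],a[1]-b[1])))
# lid
q=[onz("top",c4(*p,255,165),z) for p,z in (((212,155),.17),((433,203),.17))]
for z in (.14,.16,.18,.2):
  q=[onz("top",c4(*p,255,165),z) for p in ((212,155),(433,203))]; print(z,q,np.linalg.norm(q[0]-q[1]))
for p in ((317,185),):
  print("upper eye ray",[onz("top",c4(*p,255,165),z) for z in (.14,.17,.2)])
E
```

```text
[277.5 247. ] 12 [321.5167 265.3333] 60 head tri (array([0.4087, 0.1443, 0.1269]), np.float64(0.0018799026104724538)) top@z.14 [0.408  0.1424 0.14  ]
((279.7307434082031, 247.15386962890625), (17.062103271484375, 17.062103271484375), 78.69007110595703) [array([0.4321, 0.1809]), array([0.4452, 0.1193]), array([0.384 , 0.1055]), array([0.3711, 0.1667])] [0.408  0.1431 0.05  ]
eye mask (array([329.2656, 230.25  ]), 64)
(328.625, 232.375) [ 0.4643 -0.037   0.057 ]
[ 0.4722 -0.0393  0.057 ]
front edge [0.4991 0.0535 0.085 ] [ 0.4624 -0.1342  0.085 ] 0.19127390424886762 11.062465845465223
0.14 [array([0.5613, 0.0407, 0.14  ]), array([ 0.5214, -0.1539,  0.14  ])] 0.19863832389946534
0.16 [array([0.5588, 0.0403, 0.16  ]), array([ 0.5195, -0.1513,  0.16  ])] 0.19558425138029847
0.18 [array([0.5563, 0.0399, 0.18  ]), array([ 0.5177, -0.1487,  0.18  ])] 0.1925301788611316
0.2 [array([0.5539, 0.0394, 0.2   ]), array([ 0.5158, -0.1462,  0.2   ])] 0.18947610634196466
upper eye ray [array([ 0.536 , -0.0519,  0.14  ]), array([ 0.5328, -0.0504,  0.17  ]), array([ 0.5297, -0.0489,  0.2   ])]
```

```bash
cat >> h.py <<'E'
from scipy.spatial.transform import Rotation as R
def Rt(yaw): # tool down, tool x at yaw deg
    a=np.radians(yaw); x=np.array([np.cos(a),np.sin(a),0]); z=np.array([0,0,-1.]); return np.c_[x,np.cross(z,x),z]
def rows(wps,yaw,ref=None):
    """wps: list of xyz ; yaw: deg or list. prints fractions from present measured pose"""
    o=manip.get_obs(); p=np.array(o["ee_pos"]);M=np.array(o["tool_rot"])
    print("t",o["t"],"p",p,"F",np.array(o["force"]),"open",o["opening"])
    for i,w in enumerate(wps):
        y=yaw[i] if isinstance(yaw,(list,tuple)) else yaw
        d=M.T@(np.array(w)-p)/.4; r=R.from_matrix(M.T@Rt(y)).as_rotvec()/np.radians(30)
        print(np.round(d,4),np.round(r,4))
H=np.array([.629,-.069]);U=np.array([-.981,.192])
hz=lambda h,z:np.append(H+U*h,z)
E
python3 - <<'E'
from h import *
rows([(.20,.5,.32),(.30,.28,.34),(.40,.10,.33),(.48,-.03,.31),hz(.07,.27)],-11)
E
```

```text
t 0.1 p [0.1633 0.5771 0.2304] F [ 0.2483  1.3834 -0.7227] open 1.0023615492314542
[ 0.1409  0.1607 -0.2238] [ 0.0031 -0.0001 -0.16  ]
[ 0.5312  0.6219 -0.273 ] [ 0.0031 -0.0001 -0.16  ]
[ 0.8943  0.9868 -0.2474] [ 0.0031 -0.0001 -0.16  ]
[ 1.1752  1.245  -0.1969] [ 0.0031 -0.0001 -0.16  ]
[ 1.3858  1.2516 -0.0969] [ 0.0031 -0.0001 -0.16  ]
```

Request:
servo_tool(
  targets=[
    {"dx": 0.07, "dy": 0.08, "dz": -0.12, "rz": -0.05, "claw": 1},
    {"dx": 0.14, "dy": 0.16, "dz": -0.22, "rz": -0.1, "claw": 1},
    {"dx": 0.22, "dy": 0.25, "dz": -0.24, "rz": -0.16, "claw": 1},
    {"dx": 0.3, "dy": 0.34, "dz": -0.25, "rz": -0.16, "claw": 1},
    {"dx": 0.38, "dy": 0.44, "dz": -0.26, "rz": -0.16, "claw": 1},
    {"dx": 0.46, "dy": 0.53, "dz": -0.27, "rz": -0.16, "claw": 1},
    {"dx": 0.53, "dy": 0.62, "dz": -0.27, "rz": -0.16, "claw": 1},
    {"dx": 0.62, "dy": 0.71, "dz": -0.27, "rz": -0.16, "claw": 1},
    {"dx": 0.71, "dy": 0.8, "dz": -0.26, "rz": -0.16, "claw": 1},
    {"dx": 0.8, "dy": 0.9, "dz": -0.25, "rz": -0.16, "claw": 1},
    {"dx": 0.89, "dy": 0.98, "dz": -0.25, "rz": -0.16, "claw": 1},
    {"dx": 0.89, "dy": 0.98, "dz": -0.25, "rz": -0.16, "claw": 1},
    {"dx": 0.89, "dy": 0.98, "dz": -0.25, "rz": -0.16, "claw": 1},
  ],
)

```text
invalid input at $.targets[0]: expected keys dx, dy, dz, rx, ry, rz, claw
```

```bash
python3 - <<'E'
from h import *
a=snap("scene","scene1.png")[150:320,260:460]; cv2.imwrite("pics/scene1c.png",cv2.resize(a,None,fx=3,fy=3,interpolation=cv2.INTER_CUBIC))
rows([(.48,-.03,.31),hz(.07,.27),hz(.07,.21)],-11)
E
```

```text
t 0.15 p [0.1633 0.5771 0.2305] F [-0.4821  0.2261  0.3643] open 1.0021693887712375
[ 1.1752  1.245  -0.1969] [ 0.0026 -0.0001 -0.1601]
[ 1.3859  1.2517 -0.0968] [ 0.0026 -0.0001 -0.1601]
[1.3858 1.2515 0.0532] [ 0.0026 -0.0001 -0.1601]
```

View pics/scene1c.png

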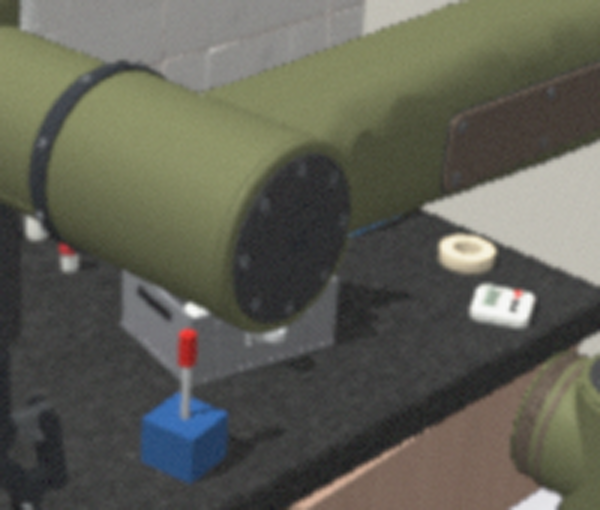

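The call was refused because every row needs all seven keys. The arm hasn't moved, and the view is unchanged.

Request:
servo_tool(
  targets=[
    {"dx": 0.07, "dy": 0.08, "dz": -0.12, "rx": 0, "ry": 0, "rz": -0.05, "claw": 1},
    {"dx": 0.14, "dy": 0.16, "dz": -0.22, "rx": 0, "ry": 0, "rz": -0.1, "claw": 1},
    {"dx": 0.22, "dy": 0.25, "dz": -0.24, "rx": 0, "ry": 0, "rz": -0.16, "claw": 1},
    {"dx": 0.3, "dy": 0.34, "dz": -0.25, "rx": 0, "ry": 0, "rz": -0.16, "claw": 1},
    {"dx": 0.38, "dy": 0.44, "dz": -0.26, "rx": 0, "ry": 0, "rz": -0.16, "claw": 1},
    {"dx": 0.46, "dy": 0.53, "dz": -0.27, "rx": 0, "ry": 0, "rz": -0.16, "claw": 1},
    {"dx": 0.53, "dy": 0.62, "dz": -0.27, "rx": 0, "ry": 0, "rz": -0.16, "claw": 1},
    {"dx": 0.62, "dy": 0.71, "dz": -0.27, "rx": 0, "ry": 0, "rz": -0.16, "claw": 1},
    {"dx": 0.71, "dy": 0.8, "dz": -0.26, "rx": 0, "ry": 0, "rz": -0.16, "claw": 1},
    {"dx": 0.8, "dy": 0.9, "dz": -0.25, "rx": 0, "ry": 0, "rz": -0.16, "claw": 1},
    {"dx": 0.89, "dy": 0.98, "dz": -0.25, "rx": 0, "ry": 0, "rz": -0.16, "claw": 1},
    {"dx": 0.89, "dy": 0.98, "dz": -0.25, "rx": 0, "ry": 0, "rz": -0.16, "claw": 1},
    {"dx": 0.89, "dy": 0.98, "dz": -0.25, "rx": 0, "ry": 0, "rz": -0.16, "claw": 1},
  ],
)

```text
t: 1.78
ee_pos: [0.3991, 0.1032, 0.3311]
tool_rot: [[0.981, -0.192, -0.0], [-0.192, -0.981, -0.0], [-0.0, 0.0, -1.0]]
force: [0.5, -0.1, 0.5]
opening: 0.001
```

```bash
python3 - <<'E'
from h import *
a=snap("scene","scene2.png")
rows([(.48,-.03,.31),hz(.07,.27),hz(.07,.21)],-11)
E
```

```text
t 1.825 p [0.3989 0.1037 0.3311] F [-0.2351 -0.1084  0.0691] open 0.0018353917270398222
[0.2626 0.2896 0.0528] [0.0002 0.0006 0.0011]
[0.4719 0.3141 0.1527] [0.0002 0.0006 0.0011]
[0.472  0.3141 0.3027] [0.0002 0.0006 0.0011]
```

View pics/scene2.png

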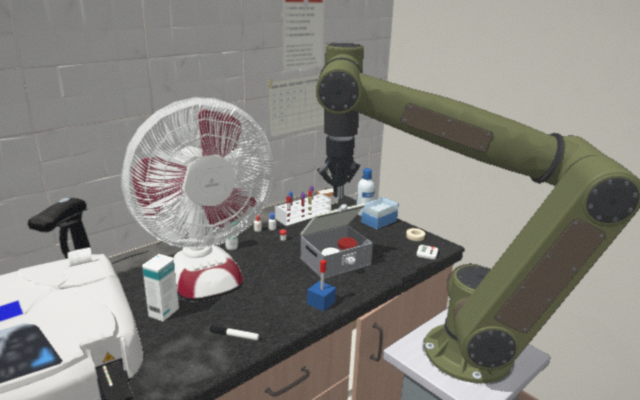

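The arm is now well clear of the fan. The case is visible at (336,245) with its lid half open, and the lower eye is near (349,259). I'll cross-check the eye and the lid angle with both views.

```bash
python3 - <<'E'
import cv2
a=cv2.imread("pics/scene2.png")[190:290,280:400]; cv2.imwrite("pics/scene2c.png",cv2.resize(a,None,fx=6,fy=6,interpolation=cv2.INTER_CUBIC))
E
```

```text
(no output)
```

View pics/scene2c.png

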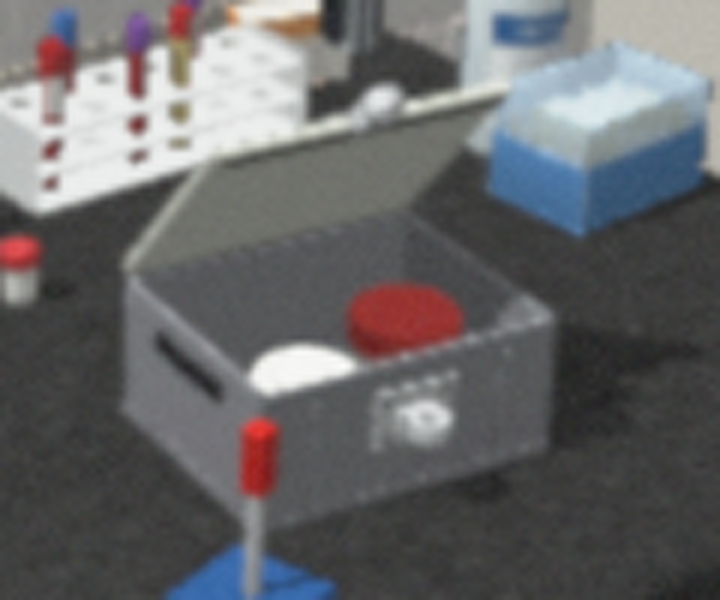

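```bash
python3 - <<'E'
from h import *
c6=lambda u,v:((u+.5)/6-.5+280,(v+.5)/6-.5+190)
print("low eye",tri("scene",c6(422,416),"top",c4(296,271,255,165)))
print("up eye",tri("scene",c6(380,102),"top",c4(317,182,255,165)))
print("scene z.057",onz("scene",c6(424,414),.057))
print("corner FL",tri("scene",c6(262,398),"top",c4(198,230,255,165)))
print("corner FR",tri("scene",c6(551,316),"top",c4(404,273,255,165)))
print("hinge left corner",onz("scene",c6(130,272),.085), "pred",H+ .095*np.array([.192,.981]))
E
```

```text
low eye (array([ 0.4657, -0.0359,  0.0556]), np.float64(0.0034053634145962963))
up eye (array([ 0.5287, -0.05  ,  0.2148]), np.float64(0.005370750314356204))
scene z.057 [ 0.4661 -0.0354  0.057 ]
corner FL (array([0.4992, 0.0536, 0.0846]), np.float64(1.5212470439995e-05))
corner FR (array([ 0.4637, -0.1332,  0.084 ]), np.float64(0.0033067825421550776))
hinge left corner [0.6499 0.0157 0.085 ] pred [0.6472 0.0242]
```

All of these agree: corner heights are about 0.085, the eye height 0.056, and the lid is at about 0.9 rad. Next I'll move over the lid and press it along its arc.

Request:
servo_tool(
  targets=[
    {"dx": 0.12, "dy": 0.1, "dz": 0.02, "rx": 0, "ry": 0, "rz": 0, "claw": 1},
    {"dx": 0.24, "dy": 0.2, "dz": 0.04, "rx": 0, "ry": 0, "rz": 0, "claw": 1},
    {"dx": 0.36, "dy": 0.29, "dz": 0.07, "rx": 0, "ry": 0, "rz": 0, "claw": 1},
    {"dx": 0.472, "dy": 0.314, "dz": 0.15, "rx": 0, "ry": 0, "rz": 0, "claw": 1},
    {"dx": 0.472, "dy": 0.314, "dz": 0.24, "rx": 0, "ry": 0, "rz": 0, "claw": 1},
    {"dx": 0.472, "dy": 0.314, "dz": 0.28, "rx": 0, "ry": 0, "rz": 0, "claw": 1},
    {"dx": 0.472, "dy": 0.314, "dz": 0.28, "rx": 0, "ry": 0, "rz": 0, "claw": 1},
  ],
)

```text
t: 2.7
ee_pos: [0.5601, -0.0551, 0.2193]
tool_rot: [[0.982, -0.189, -0.001], [-0.189, -0.982, -0.0], [-0.0, 0.001, -1.0]]
force: [-0.4, 0.0, 1.2]
opening: -0.001
```

```bash
python3 - <<'E'
from h import *
rows([hz(.07,.20),hz(.075,.18),hz(.08,.165),hz(.085,.15),hz(.092,.135),hz(.1,.12),hz(.105,.107),hz(.11,.1),hz(.11,.094),hz(.11,.091)],-11)
E
```

```text
t 2.7 p [ 0.5601 -0.0551  0.2193] F [-0.44    0.0371  1.1511] open -0.0014085142985191393
[0.0007 0.001  0.0483] [0.0011 0.0009 0.0037]
[-0.0117  0.001   0.0983] [0.0011 0.0009 0.0037]
[-0.0242  0.0009  0.1358] [0.0011 0.0009 0.0037]
[-0.0367  0.0008  0.1733] [0.0011 0.0009 0.0037]
[-0.0542  0.0008  0.2108] [0.0011 0.0009 0.0037]
[-0.0742  0.0007  0.2483] [0.0011 0.0009 0.0037]
[-0.0866  0.0006  0.2808] [0.0011 0.0009 0.0037]
[-0.0991  0.0006  0.2983] [0.0011 0.0009 0.0037]
[-0.0991  0.0006  0.3133] [0.0011 0.0009 0.0037]
[-0.0991  0.0006  0.3208] [0.0011 0.0009 0.0037]
```

Request:
servo_tool(
  targets=[
    {"dx": 0, "dy": 0, "dz": 0.025, "rx": 0, "ry": 0, "rz": 0, "claw": 1},
    {"dx": 0, "dy": 0, "dz": 0.05, "rx": 0, "ry": 0, "rz": 0, "claw": 1},
    {"dx": -0.006, "dy": 0, "dz": 0.075, "rx": 0, "ry": 0, "rz": 0, "claw": 1},
    {"dx": -0.012, "dy": 0, "dz": 0.1, "rx": 0, "ry": 0, "rz": 0, "claw": 1},
    {"dx": -0.02, "dy": 0, "dz": 0.12, "rx": 0, "ry": 0, "rz": 0, "claw": 1},
    {"dx": -0.028, "dy": 0, "dz": 0.145, "rx": 0, "ry": 0, "rz": 0, "claw": 1},
    {"dx": -0.037, "dy": 0, "dz": 0.17, "rx": 0, "ry": 0, "rz": 0, "claw": 1},
  ],
)

```text
t: 3.58
ee_pos: [0.5457, -0.0533, 0.1508]
tool_rot: [[0.982, -0.191, 0.0], [-0.191, -0.982, -0.0], [0.0, 0.0, -1.0]]
force: [0.9, 0.3, 3.4]
opening: -0.003
```

Request:
servo_tool(
  targets=[
    {"dx": -0.009, "dy": 0, "dz": 0.02, "rx": 0, "ry": 0, "rz": 0, "claw": 1},
    {"dx": -0.018, "dy": 0, "dz": 0.04, "rx": 0, "ry": 0, "rz": 0, "claw": 1},
    {"dx": -0.028, "dy": 0, "dz": 0.06, "rx": 0, "ry": 0, "rz": 0, "claw": 1},
    {"dx": -0.037, "dy": 0, "dz": 0.08, "rx": 0, "ry": 0, "rz": 0, "claw": 1},
    {"dx": -0.045, "dy": 0, "dz": 0.1, "rx": 0, "ry": 0, "rz": 0, "claw": 1},
    {"dx": -0.055, "dy": 0, "dz": 0.115, "rx": 0, "ry": 0, "rz": 0, "claw": 1},
    {"dx": -0.062, "dy": 0, "dz": 0.13, "rx": 0, "ry": 0, "rz": 0, "claw": 1},
    {"dx": -0.062, "dy": 0, "dz": 0.137, "rx": 0, "ry": 0, "rz": 0, "claw": 1},
  ],
)

```text
t: 4.58
ee_pos: [0.521, -0.0485, 0.096]
tool_rot: [[0.982, -0.191, -0.001], [-0.191, -0.982, 0.0], [-0.001, 0.0, -1.0]]
force: [-1.5, 0.5, 2.2]
opening: -0.003
```

Request:
servo_tool(
  targets=[
    {"dx": 0, "dy": 0, "dz": 0.003, "rx": 0, "ry": 0, "rz": 0, "claw": 1},
    {"dx": 0, "dy": 0, "dz": 0.006, "rx": 0, "ry": 0, "rz": 0, "claw": 1},
    {"dx": 0, "dy": 0, "dz": 0.008, "rx": 0, "ry": 0, "rz": 0, "claw": 1},
    {"dx": 0, "dy": 0, "dz": 0.008, "rx": 0, "ry": 0, "rz": 0, "claw": 1},
  ],
)

```text
t: 5.08
ee_pos: [0.5217, -0.0486, 0.0932]
tool_rot: [[0.982, -0.191, 0.0], [-0.191, -0.982, -0.0], [0.0, 0.0, -1.0]]
force: [-0.5, -0.9, 0.7]
opening: -0.002
```

Request:
servo_tool(
  targets=[
    {"dx": 0, "dy": 0, "dz": 0.003, "rx": 0, "ry": 0, "rz": 0, "claw": 1},
    {"dx": 0, "dy": 0, "dz": 0.005, "rx": 0, "ry": 0, "rz": 0, "claw": 1},
    {"dx": 0, "dy": 0, "dz": 0.005, "rx": 0, "ry": 0, "rz": 0, "claw": 1},
  ],
)

```text
t: 5.45
ee_pos: [0.5218, -0.0486, 0.0931]
tool_rot: [[0.982, -0.191, 0.001], [-0.191, -0.982, -0.0], [0.001, 0.0, -1.0]]
force: [-5.7, 3.0, 9.2]
opening: 0.005
```

The lid is against its stop, with 9 N at z=0.093. I'll lift off and retreat so the cameras have a clean view.

```bash
python3 - <<'E'
from h import *
rows([(.5218,-.0486,.2),(.45,-.1,.3),(.36,-.15,.33)],-11)
E
```

```text
t 5.45 p [ 0.5218 -0.0486  0.0931] F [-5.7395  2.9692  9.1601] open 0.004941143346276898
[ 0.0003 -0.     -0.2673] [ 0.0004 -0.0018  0.0005]
[-0.1512  0.1603 -0.5174] [ 0.0004 -0.0018  0.0005]
[-0.3482  0.3259 -0.5925] [ 0.0004 -0.0018  0.0005]
```

Request:
servo_tool(
  targets=[
    {"dx": 0, "dy": 0, "dz": -0.13, "rx": 0, "ry": 0, "rz": 0, "claw": 0.5},
    {"dx": 0, "dy": 0, "dz": -0.27, "rx": 0, "ry": 0, "rz": 0, "claw": 0},
    {"dx": -0.08, "dy": 0.08, "dz": -0.39, "rx": 0, "ry": 0, "rz": 0, "claw": 0},
    {"dx": -0.15, "dy": 0.16, "dz": -0.5, "rx": 0, "ry": 0, "rz": 0, "claw": 0},
    {"dx": -0.25, "dy": 0.24, "dz": -0.55, "rx": 0, "ry": 0, "rz": 0, "claw": 0},
    {"dx": -0.34, "dy": 0.32, "dz": -0.59, "rx": 0, "ry": 0, "rz": 0, "claw": 0},
    {"dx": -0.34, "dy": 0.32, "dz": -0.59, "rx": 0, "ry": 0, "rz": 0, "claw": 0},
    {"dx": -0.34, "dy": 0.32, "dz": -0.59, "rx": 0, "ry": 0, "rz": 0, "claw": 0},
  ],
)

```text
t: 6.45
ee_pos: [0.3639, -0.1481, 0.327]
tool_rot: [[0.982, -0.191, 0.0], [-0.191, -0.982, 0.0], [0.0, -0.001, -1.0]]
force: [-0.3, -0.1, -1.0]
opening: 1.001
```

```bash
python3 - <<'E'
from h import *
t=snap("top","top3.png");s=snap("scene","scene3.png")
a=t[200:265,260:360]; b=s[215:315,280:400]
cv2.imwrite("pics/top3c.png",cv2.resize(a,None,fx=8,fy=8,interpolation=cv2.INTER_CUBIC))
cv2.imwrite("pics/scene3c.png",cv2.resize(b,None,fx=6,fy=6,interpolation=cv2.INTER_CUBIC))
E
```

```text
(no output)
```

View pics/top3c.png

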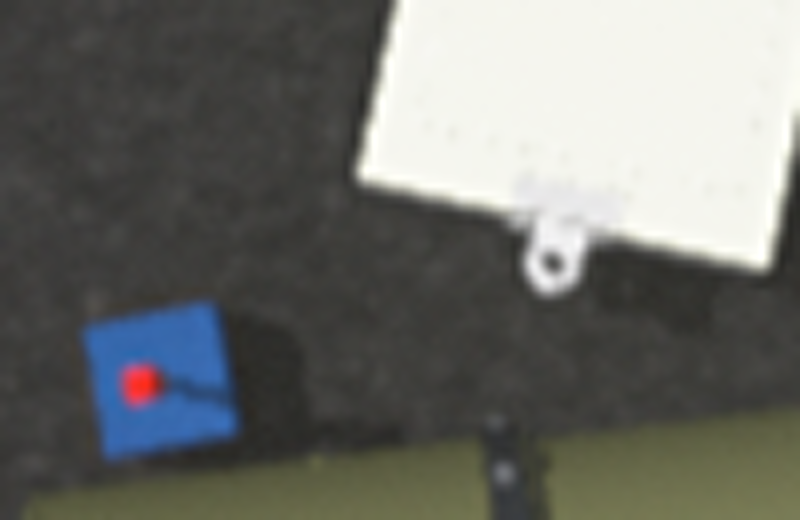

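View pics/scene3c.png

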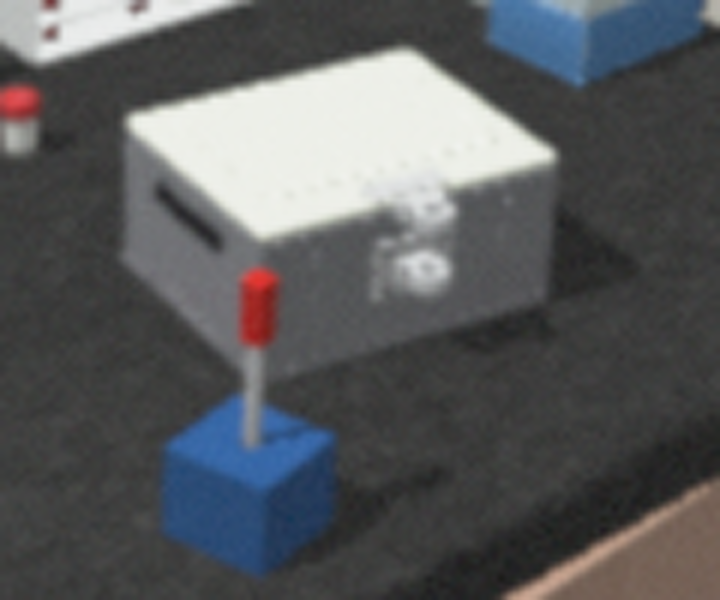

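The lid is shut flat. In the top view the upper eye's bore is at crop (552,262), i.e. about pixel (328.6,232.3). The red head at (140,384) looks aligned with the stand.

```bash
python3 - <<'E'
from h import *
c8=lambda u,v:((u+.5)/8-.5+260,(v+.5)/8-.5+200)
c6=lambda u,v:((u+.5)/6-.5+280,(v+.5)/6-.5+215)
for p in ((552,262),(554,262)): print("eye top z.093",onz("top",c8(*p),.093))
print("eye scene z.093",onz("scene",c6(426,206),.093)," low",onz("scene",c6(424,268),.057))
print("tri up",tri("top",c8(553,262),"scene",c6(426,206)))
a=onz("top",c8(358,182),.093);b=onz("top",c8(770,272),.093);d=(a-b)/np.linalg.norm(a-b)
fx=np.array([-d[1],d[0],0]); print("front",a,b,np.linalg.norm(a-b),np.degrees(np.arctan2(d[0],d[1])),"eye pred",(a+b)/2+.018*fx)
# pin: stand top face center by corners
cs=[onz("top",c8(*p),.05) for p in ((84,326),(212,302),(238,434),(104,460))]
print("stand c",np.mean(cs,0),[np.linalg.norm(cs[i]-cs[i-1]) for i in range(4)],cs)
t=cv2.imread("pics/top3.png");s=cv2.imread("pics/scene3.png")
print("head top@.144",onz("top",c8(140,384),.142)," base in scene z.05",onz("scene",c6(251,445),.05))
rs,n=cen(box(red(s),310,250,335,280)); rt,m=cen(box(red(t),265,235,295,260)); print(rs,rt,tri("top",rt,"scene",rs),onz("scene",rs,.126))
E
```

```text
eye top z.093 [ 0.4629 -0.0355  0.093 ]
eye top z.093 [ 0.4629 -0.0364  0.093 ]
eye scene z.093 [ 0.466  -0.0341  0.093 ]  low [ 0.4632 -0.0324  0.057 ]
tri up (array([ 0.4642, -0.0348,  0.0934]), np.float64(0.003536281072113741))
front [0.4979 0.0526 0.093 ] [ 0.4596 -0.134   0.093 ] 0.1904790657540495 11.593107673941264 eye pred [ 0.4611 -0.0371  0.093 ]
stand c [0.4082 0.144  0.05  ] [np.float64(0.062113929381641196), np.float64(0.06012384957672698), np.float64(0.06183673593452653), np.float64(0.0626112355045728)] [array([0.4327, 0.1796, 0.05  ]), array([0.4445, 0.1206, 0.05  ]), array([0.3841, 0.1072, 0.05  ]), array([0.3716, 0.1685, 0.05  ])]
head top@.144 [0.406  0.1436 0.142 ]  base in scene z.05 [0.4054 0.1459 0.05  ]
[321.9464 265.5   ] [277.4167 247.75  ] (array([0.4063, 0.1446, 0.1276]), np.float64(0.002313242883834864)) [0.4091 0.1435 0.126 ]
```

```bash
python3 - <<'E'
from h import *
rows([(.39,0.03,.3),(.4075,.144,.25)],12)
E
```

```text
t 6.55 p [ 0.3641 -0.1478  0.3263] F [-0.4444 -0.5667 -0.2747] open 0.9990353348751382
[-0.021  -0.4488  0.0657] [-0.0002  0.0036 -0.7656]
[-0.0321 -0.737   0.1906] [-0.0002  0.0036 -0.7656]
```

Request:
servo_tool(
  targets=[
    {"dx": -0.006, "dy": -0.12, "dz": 0.02, "rx": 0, "ry": 0, "rz": -0.2, "claw": 0},
    {"dx": -0.012, "dy": -0.24, "dz": 0.04, "rx": 0, "ry": 0, "rz": -0.4, "claw": 0},
    {"dx": -0.018, "dy": -0.36, "dz": 0.06, "rx": 0, "ry": 0, "rz": -0.6, "claw": 0},
    {"dx": -0.022, "dy": -0.48, "dz": 0.09, "rx": 0, "ry": 0, "rz": -0.766, "claw": 0},
    {"dx": -0.026, "dy": -0.6, "dz": 0.13, "rx": 0, "ry": 0, "rz": -0.766, "claw": 0},
    {"dx": -0.03, "dy": -0.7, "dz": 0.17, "rx": 0, "ry": 0, "rz": -0.766, "claw": 0},
    {"dx": -0.032, "dy": -0.737, "dz": 0.19, "rx": 0, "ry": 0, "rz": -0.766, "claw": 0},
    {"dx": -0.032, "dy": -0.737, "dz": 0.19, "rx": 0, "ry": 0, "rz": -0.766, "claw": 0},
    {"dx": -0.032, "dy": -0.737, "dz": 0.19, "rx": 0, "ry": 0, "rz": -0.766, "claw": 0},
  ],
)

```text
t: 7.68
ee_pos: [0.4077, 0.143, 0.2518]
tool_rot: [[0.978, 0.207, 0.001], [0.207, -0.978, -0.0], [0.001, 0.0, -1.0]]
force: [0.2, 0.4, 0.1]
opening: 0.996
```

```bash
python3 - <<'E'
from h import *
rows([(.4075,.144,.18),(.4075,.144,.108)],12)
b=snap("scene","scene4.png")[185:315,260:400]
cv2.imwrite("pics/scene4c.png",cv2.resize(b,None,fx=5,fy=5,interpolation=cv2.INTER_CUBIC))
E
```

```text
t 7.675 p [0.4077 0.143  0.2518] F [0.1722 0.4261 0.1297] open 0.9963604956192169
[-0.     -0.0025  0.1796] [ 0.0007 -0.001  -0.0017]
[-0.0001 -0.0026  0.3596] [ 0.0007 -0.001  -0.0017]
```

View pics/scene4c.png

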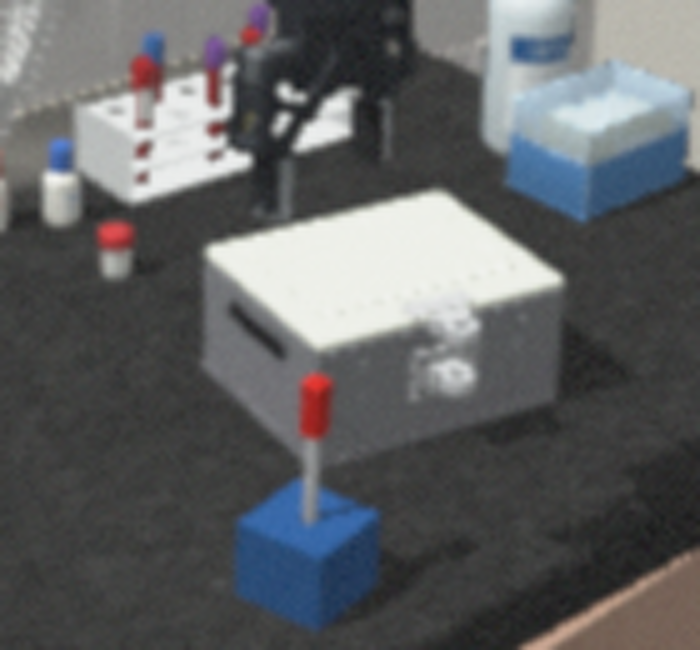

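The open fingers straddle the pin head, which is at crop (316,400). I'll go down and grip gently.

Request:
servo_tool(
  targets=[
    {"dx": 0, "dy": -0.0026, "dz": 0.09, "rx": 0, "ry": 0, "rz": 0, "claw": 0},
    {"dx": 0, "dy": -0.0026, "dz": 0.18, "rx": 0, "ry": 0, "rz": 0, "claw": 0.2},
    {"dx": 0, "dy": -0.0026, "dz": 0.26, "rx": 0, "ry": 0, "rz": 0, "claw": 0.3},
    {"dx": 0, "dy": -0.0026, "dz": 0.33, "rx": 0, "ry": 0, "rz": 0, "claw": 0.4},
    {"dx": 0, "dy": -0.0026, "dz": 0.36, "rx": 0, "ry": 0, "rz": 0, "claw": 0.5},
    {"dx": 0, "dy": -0.0026, "dz": 0.36, "rx": 0, "ry": 0, "rz": 0, "claw": 0.6},
    {"dx": 0, "dy": -0.0026, "dz": 0.36, "rx": 0, "ry": 0, "rz": 0, "claw": 0.7},
    {"dx": 0, "dy": -0.0026, "dz": 0.36, "rx": 0, "ry": 0, "rz": 0, "claw": 0.8},
    {"dx": 0, "dy": -0.0026, "dz": 0.36, "rx": 0, "ry": 0, "rz": 0, "claw": 0.9},
    {"dx": 0, "dy": -0.0026, "dz": 0.36, "rx": 0, "ry": 0, "rz": 0, "claw": 1},
    {"dx": 0, "dy": -0.0026, "dz": 0.36, "rx": 0, "ry": 0, "rz": 0, "claw": 1},
    {"dx": 0, "dy": -0.0026, "dz": 0.36, "rx": 0, "ry": 0, "rz": 0, "claw": 1},
  ],
  grip_force=40,
)

```text
t: 9.22
ee_pos: [0.4076, 0.1448, 0.1081]
tool_rot: [[0.978, 0.208, 0.001], [0.208, -0.978, 0.001], [0.001, -0.0, -1.0]]
force: [0.5, 0.1, 5.8]
opening: 0.159
```

```bash
python3 - <<'E'
from h import *
b=snap("scene","scene5.png")[185:315,260:400]
cv2.imwrite("pics/scene5c.png",cv2.resize(b,None,fx=5,fy=5,interpolation=cv2.INTER_CUBIC))
E
```

```text
(no output)
```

View pics/scene5c.png

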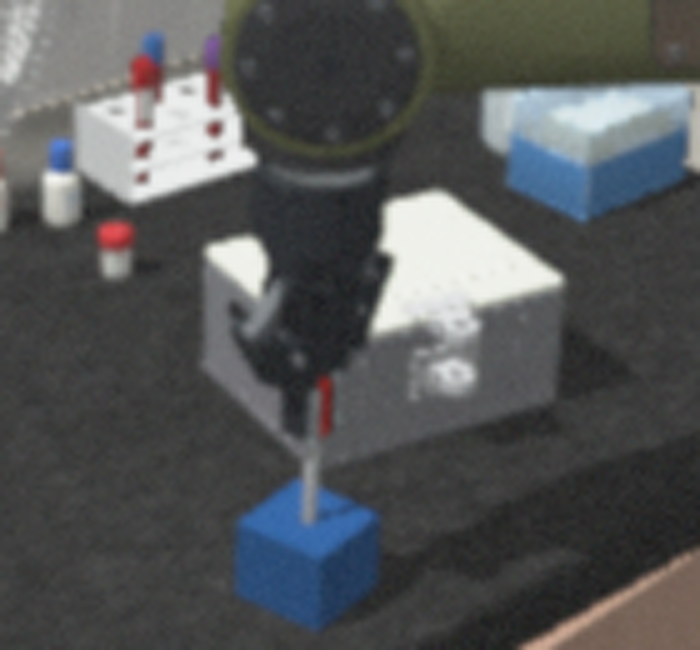

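The opening is 13.5 mm, close to the 14 mm head, and the head sits between the pads. Next is a straight lift.

Request:
servo_tool(
  targets=[
    {"dx": 0, "dy": 0, "dz": -0.03, "rx": 0, "ry": 0, "rz": 0, "claw": 1},
    {"dx": 0, "dy": 0, "dz": -0.07, "rx": 0, "ry": 0, "rz": 0, "claw": 1},
    {"dx": 0, "dy": 0, "dz": -0.12, "rx": 0, "ry": 0, "rz": 0, "claw": 1},
    {"dx": 0, "dy": 0, "dz": -0.18, "rx": 0, "ry": 0, "rz": 0, "claw": 1},
    {"dx": 0, "dy": 0, "dz": -0.24, "rx": 0, "ry": 0, "rz": 0, "claw": 1},
    {"dx": 0, "dy": 0, "dz": -0.29, "rx": 0, "ry": 0, "rz": 0, "claw": 1},
    {"dx": 0, "dy": 0, "dz": -0.29, "rx": 0, "ry": 0, "rz": 0, "claw": 1},
    {"dx": 0, "dy": 0, "dz": -0.29, "rx": 0, "ry": 0, "rz": 0, "claw": 1},
  ],
)

```text
t: 10.28
ee_pos: [0.4068, 0.1446, 0.2228]
tool_rot: [[0.978, 0.208, -0.001], [0.208, -0.978, -0.0], [-0.001, 0.0, -1.0]]
force: [-0.1, -0.5, -0.3]
opening: 0.156
```

```bash
python3 - <<'E'
from h import *
b=snap("scene","scene6.png")[165:315,260:400]
cv2.imwrite("pics/scene6c.png",cv2.resize(b,None,fx=4,fy=4,interpolation=cv2.INTER_CUBIC))
rows([(.44,.05,.225),(.4632,-.036,.225)],-11)
E
```

```text
t 10.325 p [0.4068 0.1444 0.2225] F [-0.0898  0.1    -2.5693] open 0.15782251095345445
[ 0.0322  0.2482 -0.0061] [0.0014 0.0028 0.7661]
[ 0.0443  0.4706 -0.0061] [0.0014 0.0028 0.7661]
```

View pics/scene6c.png

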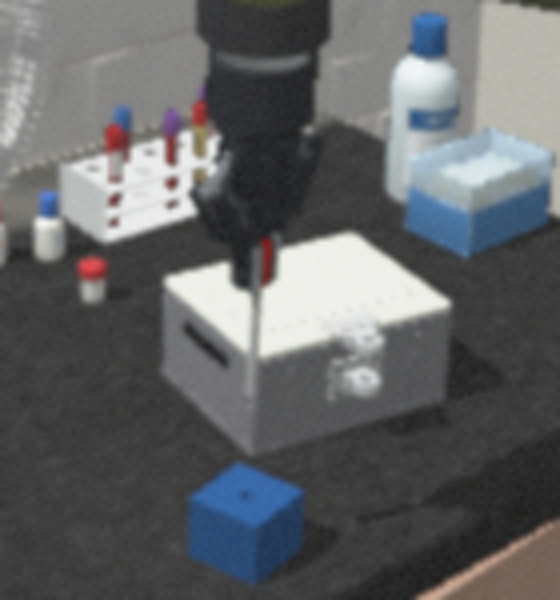

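```bash
python3 - <<'E'
from h import *
t=snap("top","top6.png"); s=cv2.imread("pics/scene6.png")
cv2.imwrite("pics/top6c.png",cv2.resize(t[200:265,260:360],None,fx=8,fy=8,interpolation=cv2.INTER_CUBIC))
cv2.imwrite("pics/scene6d.png",cv2.resize(s[220:300,300:370],None,fx=8,fy=8,interpolation=cv2.INTER_CUBIC))
for z in (.1225,.17,.205): print(z,(proj("scene",(.4068,.1446,z))-[300,220]+.5)*8-.5)
E
```

```text
0.1225 [180.9309 379.5323]
0.17 [185.0457 263.7946]
0.205 [188.1462 176.5865]
```

View pics/scene6d.png

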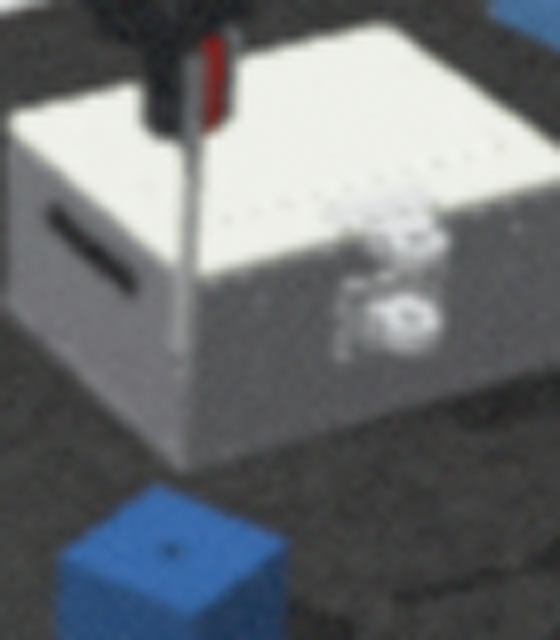

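View pics/top6c.png

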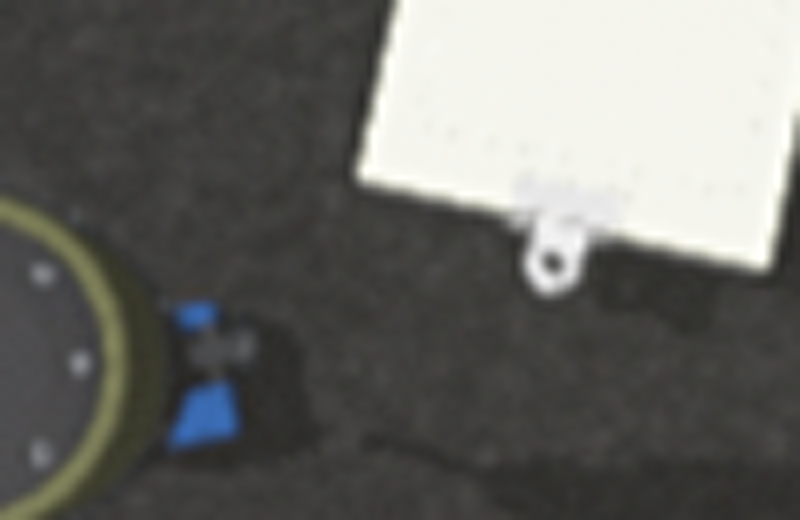

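The stand's empty hole now shows at crop (170,549). The pin hangs nearly vertical, with its tip around (178,375). I'll get the pin line and the hole-to-eye shift from the same camera.

```bash
python3 - <<'E'
from h import *
s=cv2.imread("pics/scene6.png"); g=s.astype(int).mean(2)
for v in range(236,270): print(v,g[v,316:332].astype(int))
c=lambda u,v:((u+.5)/8-.5+300,(v+.5)/8-.5+220)
hole=onz("scene",c(170,549),.05); print("hole",hole)
print("up eye scene",onz("scene",c(406,236),.093),"low eye",onz("scene",c(408,318),.057))
E
```

```text
236 [234 218 162  99  70  60  73 100 111 113 144 186 223 234 236 236]
237 [236 231 215 174 147 128 105 104 123 162 216 229 235 236 236 236]
238 [236 236 233 227 224 204 160 117 122 177 229 236 236 236 236 237]
239 [237 236 236 236 235 229 194 135 131 185 229 237 237 237 237 236]
240 [236 236 236 236 236 231 206 141 139 196 231 236 236 236 237 236]
241 [237 236 236 237 236 233 211 147 147 198 231 237 237 236 236 236]
242 [236 234 234 235 236 233 213 165 148 198 231 237 236 236 236 236]
243 [236 234 231 234 236 232 211 165 156 200 231 237 237 236 236 237]
244 [237 236 234 234 236 233 207 164 164 213 232 236 235 236 236 237]
245 [237 236 235 235 236 229 207 163 164 214 234 236 237 236 236 235]
246 [236 237 236 236 236 229 204 161 163 217 233 235 234 237 235 231]
247 [231 235 237 236 235 229 198 155 164 220 235 231 225 235 236 234]
248 [211 231 235 235 236 229 195 155 167 219 234 235 232 236 236 236]
249 [172 207 227 236 236 229 197 156 173 225 235 237 236 237 237 237]
250 [136 164 202 225 234 229 193 155 176 228 236 236 236 237 236 236]
251 [118 132 158 189 220 224 191 153 173 229 235 2
[... 680 characters left out ...]
42 124 102  88  86  86  86  85  85  85]
262 [116 116 116 115 124 134 141 125 104  88  83  85  84  86  83  86]
263 [116 114 115 115 118 131 136 122  99  85  87  84  87  89  86  85]
264 [113 114 117 115 115 116 122 113  95  84  84  87  85  88  86  88]
265 [112 113 114 117 115 112 113 113  94  90  86  86  85  86  84  86]
266 [114 115 112 116 115 117 125 112  97  84  84  86  85  86  86  89]
267 [113 116 118 115 114 117 117 109  94  87  88  84  87  84  84  87]
268 [112 112 115 113 114 113 113 103  90  88  85  87  85  85  87  91]
269 [115 115 116 115 113 113 110 101  91  84  86  86  85  87  86  85]
hole [0.4087 0.1453 0.05  ]
up eye scene [ 0.4659 -0.0327  0.093 ] low eye [ 0.4623 -0.0329  0.057 ]
```

```bash
python3 - <<'E'
from h import *
t=cv2.imread("pics/top3.png").astype(int).mean(2)+cv2.imread("pics/top6.png").astype(int).mean(2)
for v in range(225,240): print(v,(t[v,322:337]/2).astype(int))
rows([(.463,-.035,.2225)],11.9)
E
```

```text
225 [235 239 234 234 229 226 230 232 232 232 232 232 231 232 234]
226 [158 175 189 201 195 210 229 233 232 228 226 232 234 233 233]
227 [ 91 130 173 185 180 225 236 230 215 207 211 228 234 232 233]
228 [ 69  96 130 136 160 231 240 234 223 223 223 208 202 205 226]
229 [ 59  62  69  89 159 229 239 240 236 237 236 190 165 158 162]
230 [ 60  57  50  82 165 228 233 235 238 241 240 164 117 106  95]
231 [ 61  57  56 108 194 210 176 184 229 238 208 118  67  62  59]
232 [ 62  62  60 131 223 195 111 106 183 229 169  85  52  49  48]
233 [ 65  64  59 127 225 215 134 104 175 222 151  71  55  51  48]
234 [ 62  61  56  97 188 234 212 185 211 211 129  62  57  52  49]
235 [ 60  60  56  67 132 208 230 202 185 151  88  57  53  49  48]
236 [ 61  60  61  60  82 136 163 143 116  82  60  59  54  49  48]
237 [58 60 64 63 61 71 82 76 67 60 63 64 56 48 48]
238 [61 65 66 67 60 59 58 58 61 61 64 67 60 52 49]
239 [62 65 66 68 63 62 63 63 61 60 62 64 61 60 58]
t 10.375 p [0.4068 0.1444 0.2224] F [ 1.0707 -0.3986 -0.8959] open 0.1531240961545915
[0.0443 0.4679 0.    ] [0.0012 0.0031 0.0027]
```

Request:
servo_tool(
  targets=[
    {"dx": 0.005, "dy": 0.06, "dz": 0, "rx": 0, "ry": 0, "rz": 0, "claw": 1},
    {"dx": 0.012, "dy": 0.14, "dz": 0, "rx": 0, "ry": 0, "rz": 0, "claw": 1},
    {"dx": 0.02, "dy": 0.22, "dz": 0, "rx": 0, "ry": 0, "rz": 0, "claw": 1},
    {"dx": 0.027, "dy": 0.3, "dz": 0, "rx": 0, "ry": 0, "rz": 0, "claw": 1},
    {"dx": 0.034, "dy": 0.38, "dz": 0, "rx": 0, "ry": 0, "rz": 0, "claw": 1},
    {"dx": 0.04, "dy": 0.44, "dz": 0, "rx": 0, "ry": 0, "rz": 0, "claw": 1},
    {"dx": 0.043, "dy": 0.468, "dz": 0.02, "rx": 0, "ry": 0, "rz": 0, "claw": 1},
    {"dx": 0.043, "dy": 0.468, "dz": 0.045, "rx": 0, "ry": 0, "rz": 0, "claw": 1},
    {"dx": 0.043, "dy": 0.468, "dz": 0.045, "rx": 0, "ry": 0, "rz": 0, "claw": 1},
    {"dx": 0.043, "dy": 0.468, "dz": 0.045, "rx": 0, "ry": 0, "rz": 0, "claw": 1},
  ],
)

```text
t: 11.62
ee_pos: [0.4628, -0.0344, 0.2054]
tool_rot: [[0.978, 0.209, 0.0], [0.209, -0.978, -0.0], [0.0, 0.0, -1.0]]
force: [0.9, 1.2, -0.4]
opening: 0.154
```

```bash
python3 - <<'E'
from h import *
s=snap("scene","scene7.png"); t=snap("top","top7.png")
o=manip.get_obs(); p=np.array(o["ee_pos"]); print(p,o["force"])
cv2.imwrite("pics/scene7d.png",cv2.resize(s[210:285,310:385],None,fx=8,fy=8,interpolation=cv2.INTER_CUBIC))
cv2.imwrite("pics/top7c.png",cv2.resize(t[200:265,260:360],None,fx=8,fy=8,interpolation=cv2.INTER_CUBIC))
for z in (p[2]-.1,.12): print((proj("scene",(p[0],p[1],z))-[310,210]+.5)*8-.5)
E
```

```text
[ 0.463  -0.0345  0.2057] [-0.0118  0.7377  0.2929]
[335.9385 289.2143]
[337.8601 257.4957]
```

View pics/scene7d.png

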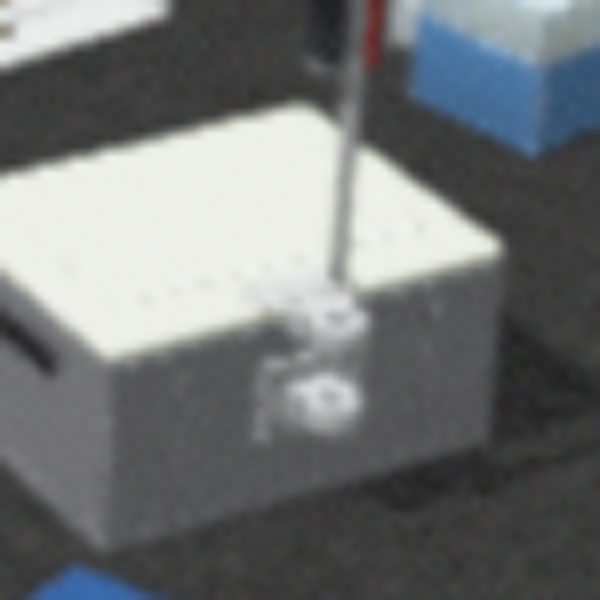

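View pics/top7c.png

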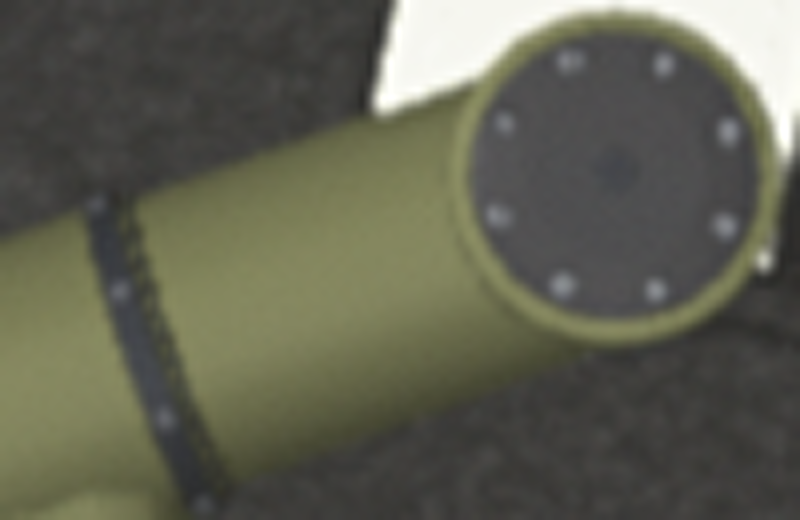

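In the scene view the shaft line reaches the eye's height about 4 crop pixels (around 1.5 mm) left of the bore at (339,316). That agrees with the top-view estimate, so I'll shift about (-1.2,-1.2) mm and lower the nose into the upper eye.

Request:
servo_tool(
  targets=[
    {"dx": -0.0035, "dy": 0.0023, "dz": 0, "rx": 0, "ry": 0, "rz": 0, "claw": 1},
    {"dx": -0.0035, "dy": 0.0023, "dz": 0.01, "rx": 0, "ry": 0, "rz": 0, "claw": 1},
    {"dx": -0.0035, "dy": 0.0023, "dz": 0.02, "rx": 0, "ry": 0, "rz": 0, "claw": 1},
    {"dx": -0.0035, "dy": 0.0023, "dz": 0.03, "rx": 0, "ry": 0, "rz": 0, "claw": 1},
    {"dx": -0.0035, "dy": 0.0023, "dz": 0.04, "rx": 0, "ry": 0, "rz": 0, "claw": 1},
    {"dx": -0.0035, "dy": 0.0023, "dz": 0.05, "rx": 0, "ry": 0, "rz": 0, "claw": 1},
    {"dx": -0.0035, "dy": 0.0023, "dz": 0.05, "rx": 0, "ry": 0, "rz": 0, "claw": 1},
  ],
)

```text
t: 12.6
ee_pos: [0.4615, -0.0362, 0.1849]
tool_rot: [[0.978, 0.207, -0.001], [0.207, -0.978, -0.0], [-0.001, 0.0, -1.0]]
force: [0.6, -0.4, -0.2]
opening: 0.155
```

```bash
python3 - <<'E'
from h import *
s=snap("scene","scene8.png")
o=manip.get_obs(); p=np.array(o["ee_pos"]); print(p,o["force"])
cv2.imwrite("pics/scene8d.png",cv2.resize(s[210:285,310:385],None,fx=8,fy=8,interpolation=cv2.INTER_CUBIC))
E
```

```text
[ 0.4617 -0.0362  0.1852] [ 0.811   0.059  -1.2624]
```

View pics/scene8d.png

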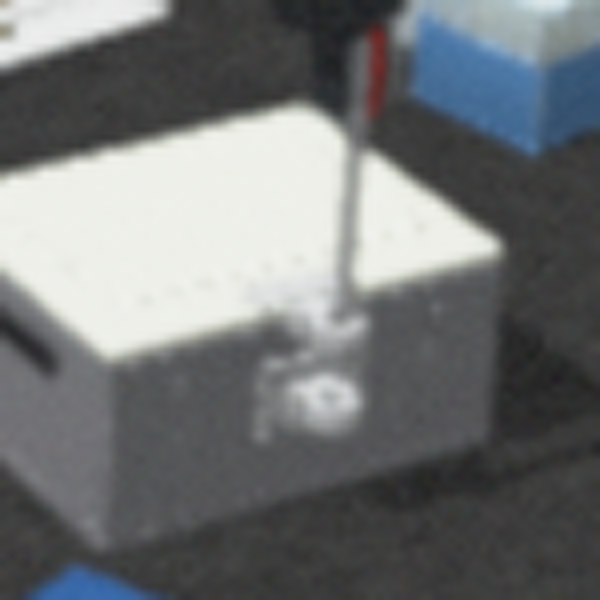

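There's no force with the tip about 8 mm below the eye's top face, and the shaft disappears into the bore at (342,318). I'll keep lowering in stages.

Request:
servo_tool(
  targets=[
    {"dx": 0, "dy": 0, "dz": 0.012, "rx": 0, "ry": 0, "rz": 0, "claw": 1},
    {"dx": 0, "dy": 0, "dz": 0.024, "rx": 0, "ry": 0, "rz": 0, "claw": 1},
    {"dx": 0, "dy": 0, "dz": 0.036, "rx": 0, "ry": 0, "rz": 0, "claw": 1},
    {"dx": 0, "dy": 0, "dz": 0.048, "rx": 0, "ry": 0, "rz": 0, "claw": 1},
    {"dx": 0, "dy": 0, "dz": 0.056, "rx": 0, "ry": 0, "rz": 0, "claw": 1},
    {"dx": 0, "dy": 0, "dz": 0.056, "rx": 0, "ry": 0, "rz": 0, "claw": 1},
  ],
)

```text
t: 13.4
ee_pos: [0.4616, -0.0362, 0.1626]
tool_rot: [[0.978, 0.208, -0.0], [0.208, -0.978, -0.0], [-0.0, 0.0, -1.0]]
force: [0.1, -0.6, -0.1]
opening: 0.158
```

```bash
python3 - <<'E'
from h import *
s=snap("scene","scene9.png")
o=manip.get_obs(); p=np.array(o["ee_pos"]); print(p,o["force"],o["moment"])
cv2.imwrite("pics/scene9d.png",cv2.resize(s[210:285,310:385],None,fx=8,fy=8,interpolation=cv2.INTER_CUBIC))
E
```

```text
[ 0.4617 -0.0362  0.1629] [-0.2598 -0.569  -1.3162] [-0.0113 -0.0046 -0.0021]
```

View pics/scene9d.png

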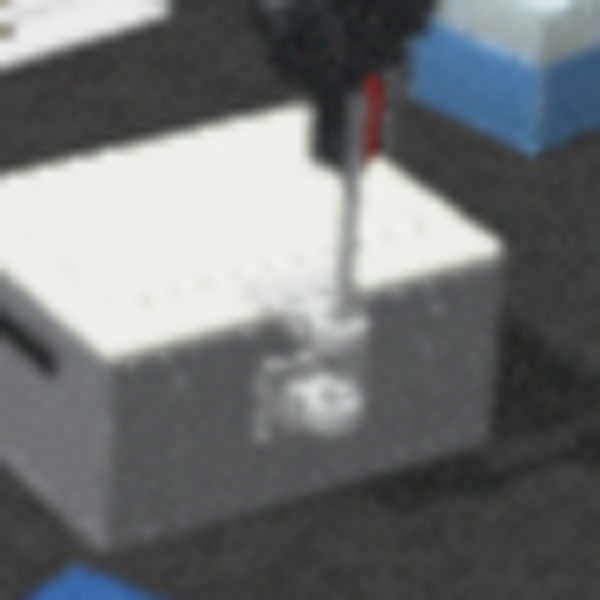

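The pin is through the upper eye with no force. Next it goes through the lower eye, slowly.

Request:
servo_tool(
  targets=[
    {"dx": 0, "dy": 0, "dz": 0.01, "rx": 0, "ry": 0, "rz": 0, "claw": 1},
    {"dx": 0, "dy": 0, "dz": 0.02, "rx": 0, "ry": 0, "rz": 0, "claw": 1},
    {"dx": 0, "dy": 0, "dz": 0.03, "rx": 0, "ry": 0, "rz": 0, "claw": 1},
    {"dx": 0, "dy": 0, "dz": 0.036, "rx": 0, "ry": 0, "rz": 0, "claw": 1},
    {"dx": 0, "dy": 0, "dz": 0.036, "rx": 0, "ry": 0, "rz": 0, "claw": 1},
  ],
)

```text
t: 14.08
ee_pos: [0.4616, -0.0362, 0.1483]
tool_rot: [[0.978, 0.208, -0.0], [0.208, -0.978, -0.0], [-0.0, 0.0, -1.0]]
force: [-0.2, 0.2, -0.2]
opening: 0.16
```

```bash
python3 - <<'E'
from h import *
o=manip.get_obs(); print(o["ee_pos"],o["force"],o["moment"])
E
```

```text
[ 0.4616 -0.0362  0.1483] [-0.2139  0.2198 -0.2078] [ 0.0005 -0.0322 -0.0268]
```

Tip is at about 0.048, inside the lower eye, with no contact force. I'll go on to a tip height of about 0.020.

Request:
servo_tool(
  targets=[
    {"dx": 0, "dy": 0, "dz": 0.01, "rx": 0, "ry": 0, "rz": 0, "claw": 1},
    {"dx": 0, "dy": 0, "dz": 0.02, "rx": 0, "ry": 0, "rz": 0, "claw": 1},
    {"dx": 0, "dy": 0, "dz": 0.03, "rx": 0, "ry": 0, "rz": 0, "claw": 1},
    {"dx": 0, "dy": 0, "dz": 0.04, "rx": 0, "ry": 0, "rz": 0, "claw": 1},
    {"dx": 0, "dy": 0, "dz": 0.05, "rx": 0, "ry": 0, "rz": 0, "claw": 1},
    {"dx": 0, "dy": 0, "dz": 0.06, "rx": 0, "ry": 0, "rz": 0, "claw": 1},
    {"dx": 0, "dy": 0, "dz": 0.069, "rx": 0, "ry": 0, "rz": 0, "claw": 1},
    {"dx": 0, "dy": 0, "dz": 0.069, "rx": 0, "ry": 0, "rz": 0, "claw": 1},
    {"dx": 0, "dy": 0, "dz": 0.069, "rx": 0, "ry": 0, "rz": 0, "claw": 1},
  ],
)

```text
t: 15.2
ee_pos: [0.4618, -0.0362, 0.1211]
tool_rot: [[0.978, 0.208, 0.0], [0.208, -0.978, -0.0], [0.0, 0.0, -1.0]]
force: [-0.4, 0.6, -0.6]
opening: 0.156
```

```bash
python3 - <<'E'
from h import *
s=snap("scene","scene10.png")
o=manip.get_obs(); p=np.array(o["ee_pos"]); print(p,o["force"],o["moment"],o["opening"])
cv2.imwrite("pics/scene10d.png",cv2.resize(s[210:285,310:385],None,fx=8,fy=8,interpolation=cv2.INTER_CUBIC))
for z in (.02,.03,.045): print(z,(proj("scene",(p[0],p[1],z))-[310,210]+.5)*8-.5)
E
```

```text
[ 0.4618 -0.0362  0.1211] [ 0.6968 -0.2969 -0.1703] [-0.0631  0.0459 -0.0041] 0.15451016458008834
0.02 [329.7119 475.2133]
0.03 [331.0158 453.8867]
0.045 [332.9834 421.7058]
```

View pics/scene10d.png

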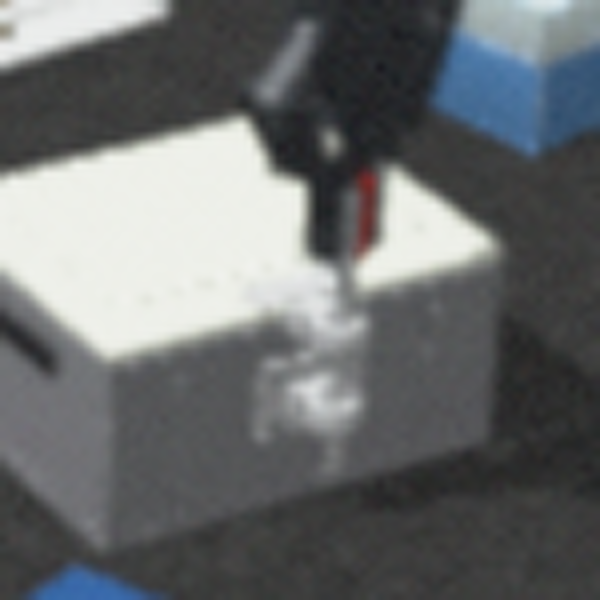

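The shaft shows below the lower eye at (330,440–470), about where a tip at z≈0.02 should project. Nothing is pressing and the grip is holding, so I'll check the bystanders and hand in.

```bash
python3 - <<'E'
from h import *
a=cv2.imread("pics/scene2.png").astype(int);b=cv2.imread("pics/scene10.png").astype(int)
d=np.abs(a-b).max(2)
for n,(u0,v0,u1,v1) in dict(marker=(205,320,265,345),vial=(275,226,292,244),tape=(403,225,428,243),timer=(414,243,442,261)).items(): print(n,d[v0:v1,u0:u1].max())
o=manip.get_obs(); print(o["t"],np.array(o["dq"]))
manip.job_done()
E
```

```text
marker 14
vial 10
tape 9
timer 91
15.25 [-0.0011 -0.0028  0.0001 -0.0004 -0.0009 -0.0001]
the job is handed in; nothing more can be done
```

```bash
python3 - <<'E'
import cv2,numpy as np
a=cv2.imread("pics/scene2.png");b=cv2.imread("pics/scene10.png")
d=np.abs(a.astype(int)-b).max(2)[243:261,414:442]; print(np.argwhere(d>25)+[243,414])
cv2.imwrite("pics/timer.png",cv2.resize(np.hstack([i[235:270,405:450] for i in (a,b)]),None,fx=8,fy=8))
E
```

```text
[[244 420]
 [244 421]
 [244 422]
 [244 423]
 [245 419]
 [245 420]
 [245 421]
 [245 422]
 [245 423]
 [245 424]
 [245 425]
 [245 426]
 [245 427]
 [245 428]
 [246 418]
 [246 419]
 [246 420]
 [246 421]
 [246 422]
 [246 423]
 [246 424]
 [246 425]
 [246 426]
 [246 427]
 [246 428]
 [246 429]
 [246 430]
 [246 431]
 [246 432]
 [246 433]
 [246 434]
 [246 435]
 [246 439]
 [246 441]
 [247 418]
 [247 419]
 [247 420]
 [247 421]
 [247 422]
 [247 423]
 [247 424]
 [247 425]
 [247 426]
 [247 427]
 [247 428]
 [247 429]
 [247 430]
 [247 431]
 [247 432]
 [247 433]
 [247 434]
 [247 435]
 [247 436]
 [247 437]
 [248 418]
 [248 419]
 [248 420]
 [248 421]
 [248 422]
 [248 423]
 [248 424]
 [248 425]
 [248 426]
 [248 427]
 [248 428]
 [248 429]
 [248 430]
 [248 431]
 [248 432]
 [248 433]
 [248 434]
 [248 435]
 [248 436]
 [248 437]
 [249 417]
 [249 418]
 [249 419]
 [249 420]
 [249 421]
 [249 422]
 [249 423]
 [249 424]
 [249 425]
 [249 426]
 [249 427]
 [249 428]
 [249 429]
 [249 430]
 [249 431]
 [249 432]
 [249 433]
 [249 434]
 [249 435]
 [249 436]
 [249 437]
 [249 438]
 [249 441]
 [250 417]
 [250 418]
 [250 419]

[... 1192 characters left out ...]
5 420]
 [255 421]
 [255 422]
 [255 423]
 [255 424]
 [255 425]
 [255 426]
 [255 427]
 [255 428]
 [255 429]
 [255 430]
 [255 431]
 [255 432]
 [255 433]
 [255 434]
 [255 435]
 [255 436]
 [256 417]
 [256 418]
 [256 419]
 [256 420]
 [256 421]
 [256 422]
 [256 423]
 [256 424]
 [256 425]
 [256 426]
 [256 427]
 [256 428]
 [256 429]
 [256 430]
 [256 431]
 [256 432]
 [256 433]
 [256 434]
 [256 435]
 [257 419]
 [257 420]
 [257 421]
 [257 422]
 [257 423]
 [257 424]
 [257 425]
 [257 426]
 [257 427]
 [257 428]
 [257 429]
 [257 430]
 [257 431]
 [257 432]
 [257 433]
 [257 434]
 [258 425]
 [258 426]
 [258 427]
 [258 428]
 [258 429]
 [258 430]
 [258 431]
 [258 432]
 [258 433]
 [259 431]
 [259 432]
 [260 419]]
```

View pics/timer.png

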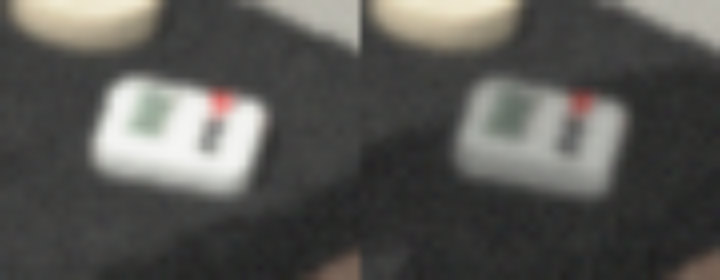

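I shut the lid, threaded the steel pin through both eyes, and handed the job in at 15.25 s with the gripper still holding the pin by its red head.

- **Lid:** I pressed it down along its arc with closed fingers until it met its stop (9 N at 93 mm). Camera views afterwards showed it flat.
- **Pin:** I gripped the head (opening about 13.5 mm for the 14 mm head) and lifted it straight out of the stand. I then corrected about 1.5 mm over the eye from the scene view, and lowered it through both eyes with no contact force seen.
- **Last checks before handing in:**
  - Tip height is about 20 mm, worked out from the gripper pose. That is 25 mm below the lower eye's underside, so the cross hole is clear. The last picture shows the shaft below the lower eye where that tip should be.
  - Wrist force was under 1 N, the grip was holding and the arm was at rest.
- **Disagreements:**
  - The two cameras disagreed by 2–3 mm on the eye's position, and I went with the top view.
  - The pin looked tilted by about 0.025 rad in the gripper, within the 0.15 allowed.
  - The timer's pixels changed brightness in the bystander check. I only compared the pictures closely after handing in: it is in the arm's shadow and has not moved. The marker, vial and tape roll showed no change.

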